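# Switch a work light off and reverse it in its shipping sleeve

### The arm

A 7-joint arm with a two-finger parallel gripper is mounted at the origin on the work surface. World frame = base frame: x ahead of the robot, y to its left, z up, the work surface at z = 0. Lengths are in m, angles in rad, forces in N, time in s.
With the tool pointing down it reaches from about 0.425 to 0.875 m from the base axis. Payload 4.7 kg.
Tool frame: the origin (TCP) lies midway between the tips of the shut fingers; the grasp point (between the pads) lies 19 mm behind it; z points along the fingers, y is the line along which they close (so a half turn about z gives the same grasp; the last joint's range is limited). The gripper opens to 87 mm and grips with 3 to 60 N. Pads are 19 mm wide; open, the fingers measure 117 mm over their backs; the gripper's body (75 mm by 190 mm) begins 51 mm behind the grasp point.
Start: joints at [1.137, 0.321, -0.07, 1.45, 0.023, 1.371, -0.057], TCP at [0.281, -0.586, 0.223] pointing down, gripper open.
Joint ranges: [-2.86, 2.86], [-0.3, 2.09], [-1.38, 1.24], [0.06, 2.45], [-1.56, 4.7], [0.09, 2.05], [-2.69, 2.69]. Speed limits (rad/s): [2.57, 2.57, 3.14, 3.14, 3.14, 3.14, 3.14].

### API

Orientations are given as a rotation vector (axis times angle).
In Python, from bench import ctrl, get_image, calibration gives the robot as it stands.
- The arm moves only by the tool apply_moves, never from a script. Its arguments are lists of equal length, an entry for each row: "dp": the shift along the tool's x, y, z in m, a list of three; "twist": the turn, a rotation vector about the tool's x, y, z in rad, a list of three; "fingers": the closure, from 0 (fully open) to 1 (shut). In form: {"dp": [[dx, dy, dz], ...], "twist": [[ax, ay, az], ...], "fingers": [fingers, ...]}. A call has 1 to 10 rows; each row shifts and turns the commanded pose from where the row before left it, along the tool's axes as they then stand; what a row does not reach is not made up. A row lasts 1/10 s, in which the tool goes at most 50 mm and 8.59 degrees, less where a joint would pass 70% of its speed; a pose out of reach is approached as far as the arm can. A call is refused whole if a number of a shift passes 0.05 or a number of a turn 0.15, either way. A call with a gripper value outside its range is refused whole. The fingers move at their own pace and stop on an object; "newtons" is the grip in N (left out, the last holds). Time passes only in rows, so rows that do not move let the fingers close. It gives the time, the measured TCP pose, the force, the opening and the grip force at its end, in the units of the state.
- ctrl.get_state(): the state, without advancing time (a new reading comes with each control period).
- get_image(name): name is "scene" or "top" or "wrist"; returns the picture (384x512x3 uint8, red, green, blue); there is no depth.
- calibration(name): a dict with "fx", "fy", "cx", "cy" (pixels), "eye" and "attitude" of the camera in the world; the wrist camera has in their place "hand_eye" (4x4, takes a point from camera to tool coordinates, whose origin is the TCP and whose axes are the flange's). Camera axes: x right, y up, looking along -z (the intrinsics and any distortion apply to the point x, -y, -z); pixel columns grow to the right and rows downward; lengths in m; the calibration is good to about 2 mm. A picture is of the moment at which its call begins: read the wrist's pose just before it. calibration takes no time and is no camera call.
- ctrl.close_job(): hands the job in; it is judged then, once.
The state is a dict: "time": time; "joint_positions": joint angles; "qd": joint speeds; "joint_torque": joint torques, N m; "position": TCP position; "tool_rot": TCP orientation; "ft_force": force on the tool from outside, world axes, zero at the start; "torque": the same for the moment, N m; "grip_width": opening from 0.0 (shut) to 1.0 (fully open); "grip_force": force on a finger pad.
Only numpy, scipy, OpenCV 4.12 (cv2) and the standard library are available. Lean on these libraries where they do the work, as an engineer would, in place of code of your own. Each camera call takes 0.05 s, during which the arm holds its last target. There are 200 camera calls.

### The job

Get the yellow work light ready to ship. While it is still in its cardboard sleeve, slide its red switch fully off (towards the lens end) with a fingertip in the slot; then pull the light right out of the sleeve, turn it end for end, still the same way up, and slide it back in with the switch end first until it is fully home, so that the switch is covered. Leave the other things on the bench alone.

Things in the scene. Friction and masses are not known exactly. Their poses are not given: they have to be found in the camera images.
- jig: packing jig fixed to the bench, holding a cardboard sleeve. Origin: on the bench below the middle of the sleeve's mouth; z up; +x points from the mouth into the sleeve. Grey plate 100 mm wide, 6 mm thick (top at z = 6 mm) from x = -177 to +85 mm, clear before the mouth; it is also the sleeve's floor. Black clamps beside the sleeve reach 41 mm from the centre line, 28 mm above the bench
- sleeve_mouth (a point): middle of the sleeve's open mouth, 27 mm above the bench (half-way up inside). Axes as the jig's. The sleeve is 55 mm wide and 42 mm high inside, 61 mm wide outside, its top 51 mm above the bench
- sleeve_end (a point): middle of the inner face of the sleeve's closed end, 76 mm in from the mouth, 27 mm above the bench
- lamp_mid (a point): centre, half-way up, of the work light: a loose yellow box 156 x 48 x 36 mm, 0.15 to 0.31 kg. Its +x axis points to its lens end (clear lens and white LEDs on top, black end face), -x to its switch end; z up. It starts on the jig's plate, lens end in the sleeve, switch end sticking out 80 to 85 mm. It has 3.5 mm to spare each side in the sleeve and 6 mm above
- lamp_switch_end (a point): middle of the work light's end face at the switch end, 78 mm from its centre, half-way up (18 mm above its underside)
- lamp_lens_end (a point): middle of the work light's end face at the lens end, 78 mm from its centre, half-way up
- lamp_switch (a joint): slide switch of the work light, in m: 0 is fully on, 0.012 fully off; it slides along the light towards the lens end, against friction of about 2 N, and stays where it is left. It starts at 0 to 0.003
- switch_nub (a point): middle of the top of the switch's red nub, 10 mm long (along the light), 16 mm wide, standing 7 mm above the slot's floor, 1 mm below the light's top face. Its centre is 47 mm from the switch end when fully on, 59 mm when fully off. Axes as the light's
- switch_slot (a point): middle of the switch's slot, level with the light's top face: cut 8 mm deep (black floor, yellow rims), 30 mm wide, 62 mm long, on the light's centre line from 6 to 68 mm from the switch end. The free part between nub and switch end is at least 36 mm long, room for a shut gripper's fingertips
- tape: bystander: orange roll of tape lying flat, 100 mm across, 48 mm high; origin under its centre
- carton: bystander: plain small carton 100 x 70 x 50 mm; origin under its centre
- centre_cap: bystander: silver wheel centre cap, 68 mm across, 20 mm high; origin under its centre
- fastener_jar: bystander: jar with a blue cap, 64 mm across, 85 mm high; origin under its centre
- driver: bystander: screwdriver lying on the bench
- small_carton: bystander: carton 120 x 85 x 60 mm; origin under its centre

How it is judged:
On the way, in this order (a step that is already met when the one before it is completed fails the run):
1. the switch is fully off (within 1.5 mm) while the light is still in the sleeve, lens end at least 60 mm deep (value of joint lamp_switch above 0.0105 m and x of lamp_lens_end in the frame of jig above 0.06 m), for 0.2 s.
2. the light is right out of the sleeve (x of lamp_mid in the frame of jig below -0.078 m), for 0.1 s.
At the end, for the whole second after the job is handed in: The switch is off (within 1.5 mm of its end), and the light lies upright and straight in the sleeve with its switch end inside, within 6 mm of the closed end (value of joint lamp_switch above 0.0105 m and x of lamp_switch_end in the frame of jig between 0.07 and 0.08 m and y of lamp_switch_end in the frame of jig between -0.008 and 0.008 m and z of lamp_switch_end in the frame of jig between 0.018 and 0.032 m and angle between the x axis of lamp_mid and the x axis of jig, either way round below 0.12 rad and angle between lamp_mid's own z axis and vertical below 0.1 rad); the robot touches nothing.
It fails at once if one of the other loose things is knocked out of its place (more than 30 mm) (distance of any of tape, carton, centre_cap, fastener_jar, driver, small_carton from where it was at the start of the episode above 0.03 m).
It also fails if it takes over 72 s, if anything falls off the work surface, if the arm or the gripper's body presses on something with over 40 N, if the wrist force passes 120 N, or if a joint passes its speed limit or range.

## Working session

There is one attempt and no reset: what is moved stays moved. The work goes in short steps, Python scripts to look and compute and a tool call to move; the robot and the scene stay as the last step left them, time stands still between calls to the robot, and variables do not carry over. Pictures are saved under pics/ and viewed, at most 10 in all, crops included, and the job is handed in when it is done.

Besides the shell and the picture viewer there is one more tool, called as name(argument=value, ...) on one line, values as JSON. apply_moves: Moves the arm, as the interface text tells. Its arguments: {"type":"object","properties":{"dp":{"type":"array"},"twist":{"type":"array"},"fingers":{"type":"array"},"newtons":{"type":"number"}},"required":["dp","twist","fingers"]}

```bash
mkdir -p pics; ls; python3 - <<'E'
from bench import ctrl,get_image,calibration
import cv2,numpy as np
s=ctrl.get_state();print({k:np.round(v,3).tolist() for k,v in s.items()})
for n in("scene","top","wrist"):
    print(n,calibration(n))
    im=get_image(n);cv2.imwrite(f"pics/{n}0.png",im[:,:,::-1])
E
```

```text
pics
{'time': 0.0, 'joint_positions': [1.137, 0.322, -0.07, 1.452, 0.023, 1.371, -0.057], 'qd': [0.0, -0.002, -0.0, -0.001, 0.001, -0.001, 0.0], 'joint_torque': [-0.001, -49.129, -0.404, -31.253, -0.064, 0.044, 0.0], 'position': [0.281, -0.585, 0.221], 'tool_rot': [-3.061, -0.697, 0.001], 'ft_force': [-0.594, -0.742, 0.419], 'torque': [-0.046, -0.013, -0.023], 'grip_force': 0.0, 'grip_width': 1.002}
scene {'fx': 453.98839139594827, 'fy': 453.98839139594827, 'cx': 255.16069625064273, 'cy': 197.41767705417556, 'eye': array([1.68332015, 0.06257915, 1.00538618]), 'attitude': array([0.65320586, 0.71763261, 1.50469112])}
top {'fx': 397.0838720671205, 'fy': 397.0838720671205, 'cx': 260.0791528638569, 'cy': 189.51589223031377, 'eye': array([ 3.28234011e-01, -1.26650613e-03,  1.43148687e+00]), 'attitude': array([ 0.12323437, -0.13577952, -1.544899  ])}
wrist {'fx': 289.3194959368176, 'fy': 289.3194959368176, 'cx': 254.87479608702878, 'cy': 191.20053577027795, 'hand_eye': array([[ 1.89642522e-04,  9.64172574e-01,  2.65275726e-01,
         7.35574661e-02],
       [ 9.99999927e-01, -2.70800698e-04,  2.69365382e-04,
        -6.85996047e-04],
       [ 3.31551566e-04,  2.65275656e-01, -9.64172555e-01,
        -1.62760559e-01],
       [ 0.00000000e+00,  0.00000000e+00,  0.00000000e+00,
         1.00000000e+00]])}
```

View pics/top0.png

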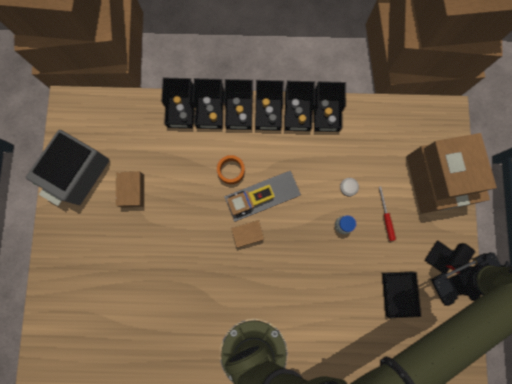

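View pics/scene0.png

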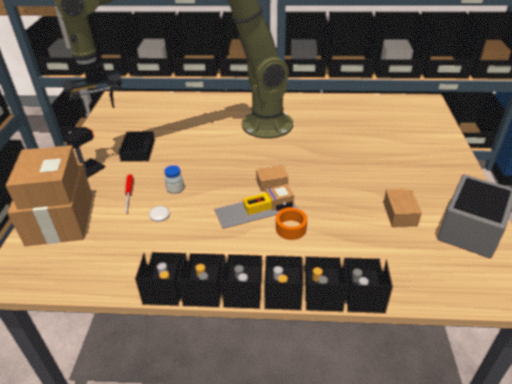

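The top view shows the jig plate around (262,195). The sleeve is at its left end (240,203), the yellow lamp sticks out to the right (262,194), the tape is at (230,170) and the carton at (247,235).

```bash
cat > h.py <<'E'
from bench import ctrl,get_image,calibration
import cv2,numpy as np
from scipy.spatial.transform import Rotation as R
def cam(n,s=None):
    c=calibration(n);K=np.array([[c['fx'],0,c['cx']],[0,c['fy'],c['cy']],[0,0,1]])
    if n=='wrist':
        s=s or ctrl.get_state();T=np.eye(4);T[:3,:3]=R.from_rotvec(s['tool_rot']).as_matrix();T[:3,3]=s['position'];T=T@c['hand_eye']
        return K,T[:3,:3],T[:3,3],c
    return K,R.from_rotvec(c['attitude']).as_matrix(),np.array(c['eye']),c
def ray(C,uv,z):
    K,Q,e,_=C;uv=np.atleast_2d(uv).astype(float)
    d=np.c_[(uv[:,0]-K[0,2])/K[0,0],-(uv[:,1]-K[1,2])/K[1,1],-np.ones(len(uv))]@Q.T
    return e+d*((z-e[2])/d[:,2])[:,None]
def proj(C,p):
    K,Q,e,_=C;q=(np.atleast_2d(p)-e)@Q;return np.c_[K[0,2]-K[0,0]*q[:,0]/q[:,2],K[1,2]+K[1,1]*q[:,1]/q[:,2]]
E
python3 - <<'E'
from h import *
C=cam('top');print(proj(C,[[0,0,0],[.5,0,0]]))
im=cv2.imread('pics/top0.png');h=cv2.cvtColor(im,cv2.COLOR_BGR2HSV)
roi=np.zeros(h.shape[:2],np.uint8);roi[165:225,215:305]=1
g=((h[...,1]<40)&(h[...,2]>60)&(roi>0)).astype(np.uint8);y=cv2.inRange(h,(22,150,120),(33,255,255))*roi
for m,z in((g,.006),(y,.042)):
    n,l,st,_=cv2.connectedComponentsWithStats(m);k=1+st[1:,4].argmax();p=np.argwhere(l==k)[:,::-1]
    w=ray(C,p,z)[:,:2].astype(np.float32);print(len(p),cv2.minAreaRect(w),cv2.boxPoints(cv2.minAreaRect(w)).round(3).tolist())
cv2.imwrite('pics/c.png',cv2.resize(im[155:255,200:310],None,fx=6,fy=6,interpolation=cv2.INTER_CUBIC))
E
```

```text
[[253.57231713 353.05593972]
 [256.87163332 207.75924025]]
971 ((0.5449303984642029, -0.018561527132987976), (0.09688643366098404, 0.2554372549057007), 23.16907501220703) [[0.44999998807907104, 0.07999999821186066], [0.5509999990463257, -0.1550000011920929], [0.6399999856948853, -0.11699999868869781], [0.5389999747276306, 0.11800000071525574]]
159 ((0.5417560935020447, -0.013203389942646027), (0.04774114862084389, 0.07840128988027573), 24.0701961517334) [[0.5040000081062317, 0.013000000268220901], [0.5360000133514404, -0.05900000035762787], [0.5799999833106995, -0.039000000804662704], [0.5479999780654907, 0.03200000151991844]]
```

View pics/c.png

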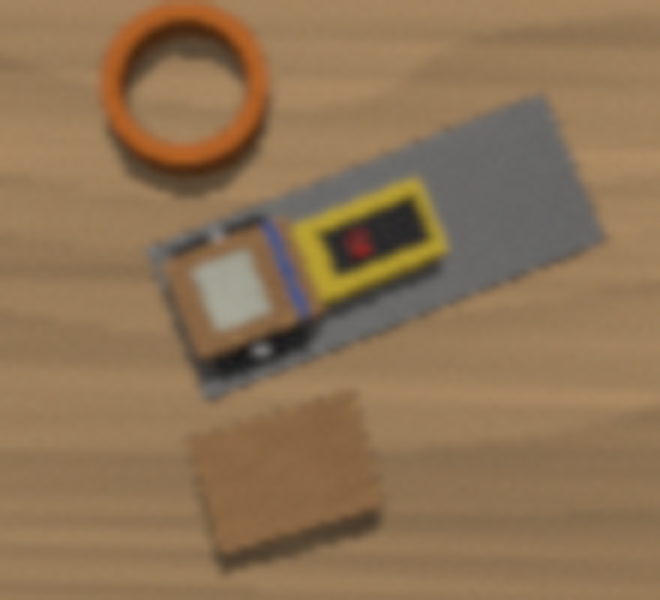

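The crop agrees with the map. Grey plate, lamp heading about 113° (jig +x in world), mouth near (0.527, 0.024), red nub at about crop (358,243). I'll move above the lamp for a close look.

apply_moves(dp=[[0.0303, -0.0248, 0], [0.0303, -0.0248, 0], [0.0303, -0.0248, 0], [0.0303, -0.0248, 0], [0.0303, -0.0248, 0], [0.0303, -0.0248, 0], [0.0303, -0.0248, 0], [0.0303, -0.0248, 0]], twist=[[0, 0, 0], [0, 0, 0], [0, 0, 0], [0, 0, 0], [0, 0, 0], [0, 0, 0], [0, 0, 0], [0, 0, 0]], fingers=[0.4, 0.4, 0.4, 0.4, 0.4, 0.4, 0.4, 0.4], newtons=40)

```text
time: 0.95
position: [0.4143, -0.3005, 0.2224]
tool_rot: [3.063, 0.697, -0.0]
ft_force: [0.1, 0.1, 1.1]
grip_width: 0.605
grip_force: 0.0
```

apply_moves(dp=[[0.0303, -0.0248, 0], [0.0303, -0.0248, 0], [0.0303, -0.0248, 0], [0.0303, -0.0248, 0], [0.0303, -0.0248, 0], [0.0303, -0.0248, 0], [0.0303, -0.0248, 0], [0.0303, -0.0248, 0], [0, 0, 0], [0, 0, 0]], twist=[[0, 0, 0.0], [0, 0, 0], [0, 0, 0], [0, 0, 0], [0, 0, 0], [0, 0, 0], [0, 0, 0], [0, 0, 0.04], [0, 0, 0], [0, 0, 0]], fingers=[0.4, 0.4, 0.4, 0.4, 0.4, 0.4, 0.4, 0.4, 0.4, 0.4])

```text
time: 1.95
position: [0.5465, -0.0174, 0.2222]
tool_rot: [-3.076, -0.64, 0.001]
ft_force: [0.6, -0.9, 0.3]
grip_width: 0.597
grip_force: 0.0
```

```bash
cat >> h.py <<'E'
def look(name):
    s=ctrl.get_state();im=get_image('wrist')[:,:,::-1].copy();cv2.imwrite(f'pics/{name}.png',im);C=cam('wrist',s)
    M=R.from_rotvec(s['tool_rot']).as_matrix()
    print('t',s['time'],'p',np.round(s['position'],4),'xyaw',np.degrees(np.arctan2(M[1,0],M[0,0])).round(2),'zax',M[:,2].round(3),'q7',round(s['joint_positions'][6],3),'F',np.round(s['ft_force'],1),'w',round(s['grip_width'],3))
    return im,C
E
python3 - <<'E'
from h import *
im,C=look('w1')
E
```

```text
t 1.95 p [ 0.5465 -0.0174  0.2222] xyaw 23.52 zax [-0.001 -0.    -1.   ] q7 -1.237 F [ 0.6 -0.9  0.3] w 0.597
```

View pics/w1.png

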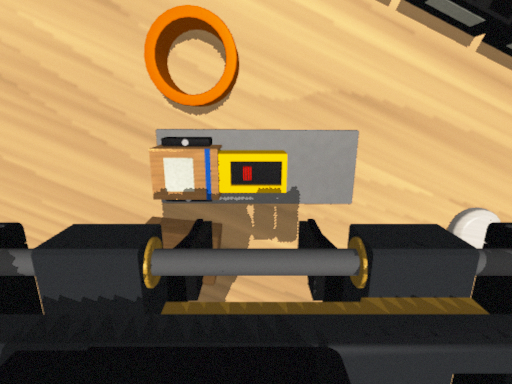

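Wrist view: plate spans about (158,130) to (357,204), lamp (219,152) to (287,193), red nub at (247,173), sleeve mouth edge near column 218.

```bash
cat >> h.py <<'E'
def seg(im,C):
    """lamp (yellow), nub (red), plate (grey): minAreaRect in world"""
    h=cv2.cvtColor(im,cv2.COLOR_BGR2HSV);o={}
    for n,m,z in(('yel',cv2.inRange(h,(22,150,100),(34,255,255)),.042),('red',cv2.inRange(h,(0,180,90),(6,255,255))|cv2.inRange(h,(174,180,90),(180,255,255)),.041),('plate',cv2.inRange(h,(0,0,60),(180,45,150)),.006),('blue',cv2.inRange(h,(105,120,60),(125,255,255)),.051)):
        m[215:]=0
        k,l,st,_=cv2.connectedComponentsWithStats(m)
        if k<2: continue
        i=1+st[1:,4].argmax();p=np.argwhere(l==i)[:,::-1];w=ray(C,p,z)[:,:2].astype(np.float32)
        r=cv2.minAreaRect(w);b=cv2.boxPoints(r);o[n]=b
        e=max((b[1]-b[0],b[2]-b[1]),key=np.linalg.norm)
        print(n,len(p),'px',p.min(0),p.max(0),'c',np.round(r[0],4),'size',np.round(r[1],4),'long dir',np.degrees(np.arctan2(e[1],e[0])).round(1)%180)
    return o
def jig(o,a,p): # world->jig
    c,s=np.cos(a),np.sin(a);return (np.atleast_2d(p)-o)@np.array([[c,-s],[s,c]])
E
python3 - <<'E'
from h import *
# use saved image with current state (robot has not moved)
im=cv2.imread('pics/w1.png');C=cam('wrist');o=seg(im,C)
for k,v in o.items(): print(k,v.round(4).tolist())
print(ray(C,[[152,147],[219,147],[152,200],[219,200]],.051).round(4).tolist())
E
```

```text
yel 1766 px [218 150] [286 192] c [ 0.5481 -0.0139] size [0.0516 0.0829] long dir 113.4
red 132 px [243 166] [251 180] c [ 0.5435 -0.0089] size [0.0173 0.0097] long dir 23.2
plate 7027 px [156 129] [357 203] c [ 0.5487 -0.0197] size [0.0985 0.2594] long dir 113.0
blue 214 px [205 149] [210 199] c [0.5254 0.0335] size [0.0602 0.005 ] long dir 22.9
yel [[0.5078999996185303, 0.013899999670684338], [0.5408999919891357, -0.062199998646974564], [0.5881999731063843, -0.04170000180602074], [0.5552999973297119, 0.03440000116825104]]
red [[0.5335999727249146, -0.007799999788403511], [0.5374000072479248, -0.01679999940097332], [0.5533999800682068, -0.009999999776482582], [0.5494999885559082, -0.0010000000474974513]]
plate [[0.4526999890804291, 0.0803999975323677], [0.5541999936103821, -0.1582999974489212], [0.6448000073432922, -0.11980000138282776], [0.5432999730110168, 0.11890000104904175]]
blue [[0.4966999888420105, 0.02410000003874302], [0.4986000061035156, 0.019600000232458115], [0.554099977016449, 0.0430000014603138], [0.5522000193595886, 0.04749999940395355]]
[[0.5303, 0.1037, 0.051], [0.5609, 0.0331, 0.051], [0.4695, 0.0839, 0.051], [0.5016, 0.0097, 0.051]]
```

apply_moves(dp=[[0.001, 0.025, 0], [0, 0.0235, 0], [0, 0, 0.04], [0, 0, 0.04], [0, 0, 0.04], [0, 0, 0.03], [0, 0, 0.012], [0, 0, 0], [0, 0, 0]], twist=[[0, 0, 0.007], [0, 0, 0], [0, 0, 0], [0, 0, 0], [0, 0, 0], [0, 0, 0], [0, 0, 0], [0, 0, 0], [0, 0, 0]], fingers=[0.4, 0.4, 0.4, 0.4, 0.4, 0.4, 0.4, 0.4, 0.4])

```text
time: 2.9
position: [0.5677, -0.0637, 0.0619]
tool_rot: [3.078, 0.623, 0.003]
ft_force: [-0.0, -0.3, 1.1]
grip_width: 0.599
grip_force: 0.0
```

```bash
python3 - <<'E'
from h import *
im,C=look('w2');o=seg(im,C)
print(jig([.5307,.0226],np.radians(113.1),ctrl.get_state()['position'][:2]))
for n in('yel','red'):
  if n in o: print(n,jig([.5307,.0226],np.radians(113.1),o[n]).round(4).tolist())
E
```

```text
t 2.9 p [ 0.5677 -0.0637  0.0619] xyaw 22.88 zax [ 0.002 -0.001 -1.   ] q7 -1.251 F [-0.  -0.3  1.1] w 0.599
yel 3658 px [105 179] [238 214] c [ 0.5641 -0.005 ] size [0.024  0.0871] long dir 112.9
red 63 px [157 211] [174 214] c [ 0.5516 -0.0045] size [0.0021 0.0114] long dir 112.9
plate 1755 px [239 194] [356 214] c [ 0.5833 -0.0935] size [0.0167 0.0936] long dir 112.9
blue 274 px [ 78 185] [ 90 214] c [0.5444 0.0436] size [0.019  0.0057] long dir 22.9
[[-0.09381894 -0.00070927]]
yel [[0.0051, -0.008], [-0.082, -0.0077], [-0.0821, -0.0317], [0.005, -0.032]]
red [[-0.0273, -0.0075], [-0.0388, -0.0075], [-0.0388, -0.0096], [-0.0274, -0.0097]]
```

View pics/w2.png

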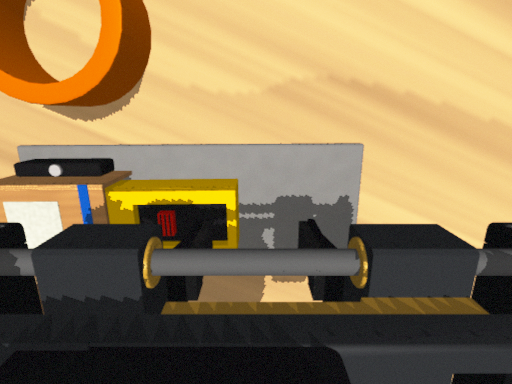

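The left finger hangs over the slot's free part (about column 200), between the nub (157–174) and the yellow end rim (238). Next I'll lower it and push.

apply_moves(dp=[[0, 0, 0.01], [0, 0, 0.01], [0, 0, 0.0055], [0, 0, 0], [0, -0.004, 0], [0, -0.004, 0], [0, -0.003, 0], [0, 0, 0]], twist=[[0, 0, 0], [0, 0, 0], [0, 0, 0], [0, 0, 0], [0, 0, 0], [0, 0, 0], [0, 0, 0], [0, 0, 0]], fingers=[0.4, 0.4, 0.4, 0.4, 0.4, 0.4, 0.4, 0.4])

```text
time: 3.75
position: [0.562, -0.0515, 0.035]
tool_rot: [-3.078, -0.627, 0.0]
ft_force: [-0.4, -0.1, 0.1]
grip_width: 0.598
grip_force: 0.0
```

apply_moves(dp=[[0, -0.003, 0], [0, -0.003, 0], [0, -0.003, 0], [0, -0.003, 0], [0, -0.002, 0], [0, -0.002, 0], [0, 0, 0]], twist=[[0, 0, 0], [0, 0, 0], [0, 0, 0], [0, 0, 0], [0, 0, 0], [0, 0, 0], [0, 0, 0]], fingers=[0.4, 0.4, 0.4, 0.4, 0.4, 0.4, 0.4])

```text
time: 4.45
position: [0.5559, -0.0376, 0.035]
tool_rot: [3.079, 0.626, -0.0]
ft_force: [0.0, -1.1, -0.3]
grip_width: 0.602
grip_force: 0.5
```

```bash
python3 - <<'E'
from h import *
im,C=look('w3');o=seg(im,C)
print(jig([.5307,.0226],np.radians(113.1),ctrl.get_state()['position'][:2]))
for n in('yel','red'):
  if n in o: print(n,jig([.5307,.0226],np.radians(113.1),o[n]).round(4).tolist())
E
```

```text
t 4.45 p [ 0.5559 -0.0376  0.035 ] xyaw 22.97 zax [-0. -0. -1.] q7 -1.307 F [ 0.  -1.1 -0.3] w 0.602
yel 3933 px [133 187] [280 214] c [ 0.5681 -0.0019] size [0.0159 0.0832] long dir 113.0
plate 1275 px [281 196] [371 214] c [ 0.585  -0.0785] size [0.0132 0.0635] long dir 113.0
blue 206 px [102 196] [114 214] c [0.5484 0.0453] size [0.0101 0.0057] long dir 23.0
[[-0.06523697  0.0003685 ]]
yel [[0.0044, -0.0169], [-0.0788, -0.0167], [-0.0789, -0.0327], [0.0044, -0.0328]]
```

apply_moves(dp=[[0, -0.002, 0], [0, -0.002, 0], [0, 0, 0]], twist=[[0, 0, 0], [0, 0, 0], [0, 0, 0]], fingers=[0.4, 0.4, 0.4])

```text
time: 4.8
position: [0.5543, -0.0337, 0.035]
tool_rot: [-3.079, -0.626, 0.001]
ft_force: [0.3, -1.5, -0.1]
grip_width: 0.601
grip_force: 0.5
```

apply_moves(dp=[[0, -0.002, 0], [0, -0.002, 0], [0, 0, 0]], twist=[[0, 0, 0], [0, 0, 0], [0, 0, 0]], fingers=[0.4, 0.4, 0.4])

```text
time: 5.1
position: [0.5536, -0.0331, 0.0352]
tool_rot: [3.075, 0.623, 0.001]
ft_force: [1.7, -7.5, -1.1]
grip_width: 0.601
grip_force: 3.4
```

Force rose to about 8 N, so something is stopping it. I'll back off, lift and check the nub.

apply_moves(dp=[[0, 0.004, 0], [0, 0.002, 0], [0, 0, -0.03], [0, 0, -0.04], [0, 0.02, -0.04], [0, 0.02, -0.03], [0, 0, 0], [0, 0, 0]], twist=[[0, 0, 0], [0, 0, 0], [0, 0, 0], [0, 0, 0], [0, 0, 0], [0, 0, 0], [0, 0, 0], [0, 0, 0]], fingers=[0.4, 0.4, 0.4, 0.4, 0.4, 0.4, 0.4, 0.4])

```text
time: 5.9
position: [0.571, -0.072, 0.1752]
tool_rot: [-3.078, -0.625, -0.001]
ft_force: [0.8, 0.6, -0.1]
grip_width: 0.599
grip_force: 0.0
```

```bash
python3 - <<'E'
from h import *
im,C=look('w4');o=seg(im,C)
print(jig([.5307,.0226],np.radians(113.1),ctrl.get_state()['position'][:2]))
for n in('yel','red','plate','blue'):
  if n in o: print(n,jig([.5307,.0226],np.radians(113.1),o[n]).round(4).tolist())
cv2.imwrite('pics/w4c.png',cv2.resize(im[120:250,100:360],None,fx=3,fy=3))
E
```

```text
t 5.9 p [ 0.571  -0.072   0.1752] xyaw 22.95 zax [ 0.001  0.001 -1.   ] q7 -1.184 F [ 0.8  0.6 -0.1] w 0.599
yel 2490 px [153 157] [235 206] c [ 0.5479 -0.0119] size [0.053  0.0847] long dir 113.0
red 173 px [172 176] [182 191] c [0.5389 0.0047] size [0.017  0.0106] long dir 19.2
plate 4817 px [158 147] [318 214] c [ 0.5564 -0.0527] size [0.0811 0.1906] long dir 113.0
blue 295 px [137 157] [147 214] c [0.5254 0.0353] size [0.0602 0.0053] long dir 23.1
[[-0.10194172  0.00063467]]
yel [[0.004, 0.0241], [-0.0808, 0.0243], [-0.0809, -0.0287], [0.0039, -0.0289]]
red [[-0.0137, 0.0076], [-0.0243, 0.0084], [-0.0255, -0.0086], [-0.0149, -0.0093]]
plate [[0.016, 0.0462], [-0.1745, 0.0466], [-0.1747, -0.0345], [0.0159, -0.0349]]
blue [[0.0165, 0.03], [0.0111, 0.03], [0.0111, -0.0302], [0.0164, -0.0302]]
```

View pics/w4c.png

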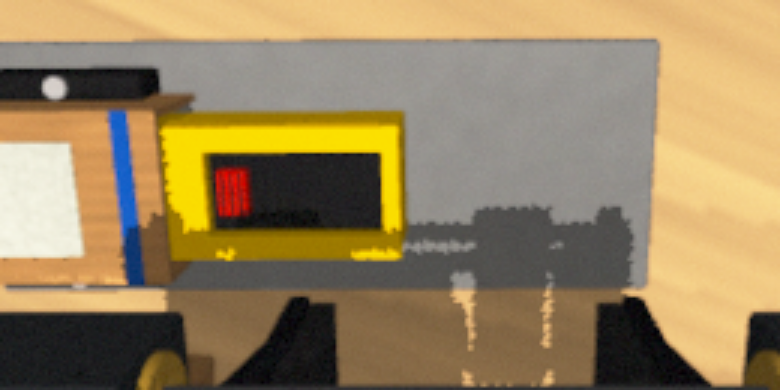

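The nub is now at the lens end of its slot (crop (233,192)). Its measured centre is about 60 mm from the switch end, so the switch is fully off. I'll turn 90° and straddle the lamp.

apply_moves(dp=[[0.0005, -0.0375, 0], [0, -0.0375, 0], [0, 0, 0], [0, 0, 0], [0, 0, 0], [0, 0, 0], [0, 0, 0], [0, 0, 0], [0, 0, 0], [0, 0, 0]], twist=[[0, 0, -0.14], [0, 0, 0], [0, 0, -0.14], [0, 0, -0.14], [0, 0, -0.14], [0, 0, -0.14], [0, 0, -0.14], [0, 0, -0.14], [0, 0, -0.14], [0, 0, -0.14]], fingers=[0.25, 0.25, 0.25, 0.25, 0.25, 0.25, 0.25, 0.25, 0.25, 0.25])

```text
time: 6.95
position: [0.5357, -0.0042, 0.173]
tool_rot: [-2.108, -2.325, 0.003]
ft_force: [0.5, 0.2, 0.5]
grip_width: 0.752
grip_force: 0.0
```

apply_moves(dp=[[0, 0, 0], [0, 0, 0], [0, 0, 0.035], [0, 0, 0.035], [0, 0, 0], [0, 0, 0]], twist=[[0, 0, -0.14], [0, 0, -0.14], [0, 0, -0.031], [0, 0, 0], [0, 0, 0], [0, 0, 0]], fingers=[0.25, 0.25, 0.25, 0.25, 0.25, 0.25])

```text
time: 7.55
position: [0.5361, -0.0046, 0.1041]
tool_rot: [-1.731, -2.618, 0.001]
ft_force: [0.9, 0.1, 1.1]
grip_width: 0.75
grip_force: 0.0
```

```bash
python3 - <<'E'
from h import *
im,C=look('w5')
print(jig([.5307,.0226],np.radians(113.1),ctrl.get_state()['position'][:2]))
E
```

```text
t 7.55 p [ 0.5361 -0.0046  0.1041] xyaw 113.07 zax [-0.003  0.001 -1.   ] q7 0.226 F [0.9 0.1 1.1] w 0.75
[[-0.02790595  0.00455132]]
```

apply_moves(dp=[[0, 0.0045, 0.03], [0, 0, 0.03], [0, 0, 0.024], [0, 0, 0.01], [0, 0, 0], [0, 0, 0], [0, 0, 0], [0, 0, 0], [0, 0, 0], [0, 0, 0]], twist=[[0, 0, 0], [0, 0, 0], [0, 0, 0], [0, 0, 0], [0, 0, 0], [0, 0, 0], [0, 0, 0], [0, 0, 0], [0, 0, 0], [0, 0, 0]], fingers=[0.25, 0.25, 0.25, 0.25, 0.25, 0.6, 0.6, 0.6, 0.6, 0.6], newtons=40)

```text
time: 8.6
position: [0.5422, -0.0045, 0.0123]
tool_rot: [1.734, 2.618, -0.0]
ft_force: [-1.7, -1.2, 6.4]
grip_width: 0.55
grip_force: 39.9
```

apply_moves(dp=[[0, 0, -0.002], [-0.015, 0, 0], [-0.02, 0, 0], [-0.02, 0, 0], [-0.02, 0, 0], [-0.02, 0, 0], [-0.01, 0, 0], [0, 0, 0]], twist=[[0, 0, 0], [0, 0, 0], [0, 0, 0], [0, 0, 0], [0, 0, 0], [0, 0, 0], [0, 0, 0], [0, 0, 0]], fingers=[0.6, 0.6, 0.6, 0.6, 0.6, 0.6, 0.6, 0.6])

```text
time: 9.4
position: [0.583, -0.1031, 0.0128]
tool_rot: [1.739, 2.616, -0.001]
ft_force: [-0.4, 0.5, -2.1]
grip_width: 0.548
grip_force: 39.9
```

```bash
python3 - <<'E'
from h import *
im,C=look('w6')
print(jig([.5307,.0226],np.radians(113.1),ctrl.get_state()['position'][:2]))
E
```

```text
t 9.4 p [ 0.583  -0.1031  0.0128] xyaw 112.8 zax [-0. -0. -1.] q7 0.297 F [-0.4  0.5 -2.1] w 0.548
[[-0.13413701  0.00088252]]
```

View pics/w6.png

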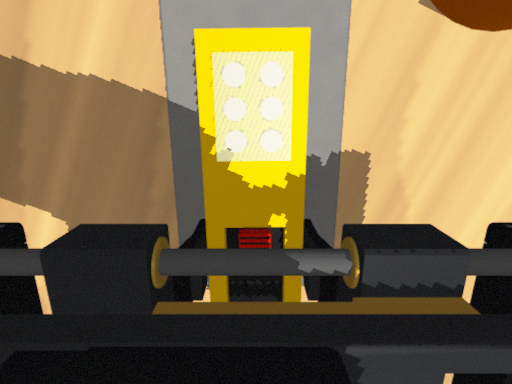

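The lamp is out and gripped straight. The LEDs show at (252,108), the nub at (255,237), and the mouth is no longer in view. Next I'll lift it and turn it the first 90°.

apply_moves(dp=[[0, 0, -0.03], [0, 0, -0.03], [0, 0, 0], [0, 0, 0], [0, 0, 0], [0, 0, 0], [0, 0, 0], [0, 0, 0], [0, 0, 0], [0, 0, 0]], twist=[[0, 0, 0], [0, 0, 0], [0, 0, -0.14], [0, 0, -0.14], [0, 0, -0.14], [0, 0, -0.14], [0, 0, -0.14], [0, 0, -0.14], [0, 0, -0.14], [0, 0, -0.14]], fingers=[0.6, 0.6, 0.6, 0.6, 0.6, 0.6, 0.6, 0.6, 0.6, 0.6])

```text
time: 10.45
position: [0.5821, -0.0988, 0.0731]
tool_rot: [-0.065, -3.14, -0.001]
ft_force: [0.3, -0.1, -2.4]
grip_width: 0.546
grip_force: 39.9
```

apply_moves(dp=[[0, 0, 0], [0, 0, 0], [0, 0, 0], [0, 0, 0], [-0.015, 0, 0], [-0.012, 0, 0], [0, 0, 0], [0, 0, 0]], twist=[[0, 0, -0.14], [0, 0, -0.14], [0, 0, -0.14], [0, 0, -0.031], [0, 0, 0], [0, 0, 0], [0, 0, 0], [0, 0, 0]], fingers=[0.6, 0.6, 0.6, 0.6, 0.6, 0.6, 0.6, 0.6])

```text
time: 11.25
position: [0.6073, -0.0893, 0.0729]
tool_rot: [0.627, -3.078, -0.001]
ft_force: [-0.6, 0.5, -1.9]
grip_width: 0.548
grip_force: 39.9
```

```bash
python3 - <<'E'
from h import *
im,C=look('w7')
print(jig([.5307,.0226],np.radians(113.1),ctrl.get_state()['position'][:2]),ctrl.get_state()['grip_force'])
E
```

```text
t 11.25 p [ 0.6073 -0.0893  0.0729] xyaw -156.98 zax [-0.001  0.    -1.   ] q7 1.754 F [-0.6  0.5 -1.9] w 0.548
[[-0.13333039 -0.02611489]] 39.918079372291686
```

apply_moves(dp=[[0, 0, 0.03], [0, 0, 0.02], [0, 0, 0.01], [0, 0, 0], [0, 0, 0], [0, 0, 0], [0, 0, -0.03], [0, 0, -0.04], [0.027, 0, 0], [0.027, 0, 0]], twist=[[0, 0, 0], [0, 0, 0], [0, 0, 0], [0, 0, 0], [0, 0, 0], [0, 0, 0], [0, 0, 0], [0, 0, 0], [0, 0, 0.14], [0, 0, 0.14]], fingers=[0.6, 0.6, 0.6, 0.6, 0.25, 0.25, 0.25, 0.25, 0.25, 0.25])

```text
time: 12.3
position: [0.5579, -0.1078, 0.0852]
tool_rot: [-0.182, 3.132, -0.001]
ft_force: [-0.6, -0.2, -0.2]
grip_width: 0.747
grip_force: 0.0
```

apply_moves(dp=[[0, 0, 0], [0, 0, 0], [0, 0, 0], [0, 0, 0], [0, 0, 0], [0, 0, 0], [0, 0, 0], [0, 0, 0], [0, 0, 0], [0, 0, 0]], twist=[[0, 0, 0.14], [0, 0, 0.14], [0, 0, 0.14], [0, 0, 0.14], [0, 0, 0.14], [0, 0, 0.14], [0, 0, 0.14], [0, 0, 0.14], [0, 0, 0.14], [0, 0, 0.14]], fingers=[0.25, 0.25, 0.25, 0.25, 0.25, 0.25, 0.25, 0.25, 0.25, 0.25])

```text
time: 13.3
position: [0.5569, -0.1076, 0.0838]
tool_rot: [1.881, 2.515, 0.001]
ft_force: [-0.2, 0.2, 0.4]
grip_width: 0.749
grip_force: 0.0
```

apply_moves(dp=[[0, 0, 0], [0, 0, 0], [0, 0, 0], [0, 0, 0], [0, 0, 0], [0, 0, 0], [0, 0, 0], [0, 0, 0], [0, 0, 0], [0, 0, 0]], twist=[[0, 0, 0.14], [0, 0, 0.14], [0, 0, 0.14], [0, 0, 0.14], [0, 0, 0.14], [0, 0, 0.14], [0, 0, 0.14], [0, 0, 0.14], [0, 0, 0.14], [0, 0, 0.14]], fingers=[0.25, 0.25, 0.25, 0.25, 0.25, 0.25, 0.25, 0.25, 0.25, 0.25])

```text
time: 14.3
position: [0.5569, -0.1075, 0.0838]
tool_rot: [3.059, 0.712, 0.002]
ft_force: [-0.2, 0.2, 0.1]
grip_width: 0.752
grip_force: 0.0
```

apply_moves(dp=[[0, 0, -0.03], [0, 0, -0.03], [0, 0, 0]], twist=[[0, 0, 0.062], [0, 0, 0], [0, 0, 0]], fingers=[0.25, 0.25, 0.25])

```text
time: 14.6
position: [0.5599, -0.1077, 0.1483]
tool_rot: [3.075, 0.625, 0.013]
ft_force: [1.0, -0.2, 0.5]
grip_width: 0.748
grip_force: 0.0
```

```bash
python3 - <<'E'
from h import *
im,C=look('w8');o=seg(im,C)
print(jig([.5307,.0226],np.radians(113.1),ctrl.get_state()['position'][:2]))
for n in('yel','red'):
  if n in o: print(n,jig([.5307,.0226],np.radians(113.1),o[n]).round(4).tolist())
E
```

```text
t 14.6 p [ 0.5599 -0.1077  0.1483] xyaw 22.99 zax [ 0.009 -0.002 -1.   ] q7 -1.108 F [ 1.  -0.2  0.5] w 0.748
yel 4098 px [229  79] [284 214] c [ 0.5967 -0.094 ] size [0.1249 0.0489] long dir 23.4
red 209 px [248 142] [266 153] c [ 0.5993 -0.0929] size [0.0102 0.0168] long dir 113.0
plate 9669 px [ 42 112] [231 205] c [0.5353 0.0136] size [0.0983 0.191 ] long dir 113.3
blue 402 px [ 88 135] [103 201] c [0.525  0.0353] size [0.0609 0.0055] long dir 23.2
[[-0.13076601  0.02551686]]
yel [[-0.109, 0.0476], [-0.1579, 0.0474], [-0.1572, -0.0775], [-0.1084, -0.0773]]
red [[-0.1248, -0.0127], [-0.1416, -0.0127], [-0.1416, -0.0228], [-0.1248, -0.0229]]
```

View pics/w8.png

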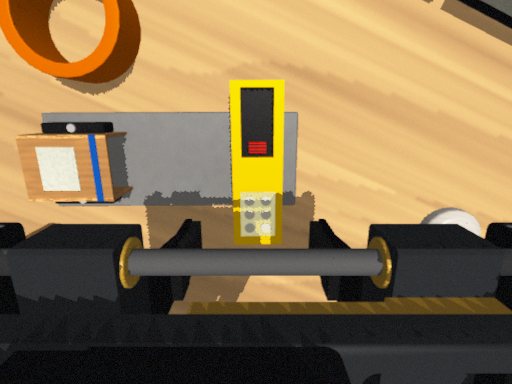

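The lamp lies flat across the plate. The switch end is at the top (257,80), the nub at (257,148) and still off, the lens at (257,212). I'll regrasp on the lens side of its middle.

apply_moves(dp=[[0, 0, 0], [-0.003, 0.002, 0.03], [0, 0, 0.03], [0, 0, 0.02], [0, 0, 0], [0, 0, 0]], twist=[[0, 0, 0], [0, 0, 0], [0, 0, 0], [0, 0, 0], [0, 0, 0], [0, 0, 0]], fingers=[0.25, 0.25, 0.25, 0.25, 0.25, 0.25])

```text
time: 15.25
position: [0.554, -0.1105, 0.0625]
tool_rot: [-3.078, -0.625, 0.002]
ft_force: [0.6, -0.5, 0.1]
grip_width: 0.75
grip_force: 0.0
```

```bash
python3 - <<'E'
from h import *
im,C=look('w9')
print(jig([.5307,.0226],np.radians(113.1),ctrl.get_state()['position'][:2]))
E
```

```text
t 15.25 p [ 0.554  -0.1105  0.0625] xyaw 22.98 zax [-0.002  0.001 -1.   ] q7 -1.135 F [ 0.6 -0.5  0.1] w 0.75
[[-0.13203182  0.02998983]]
```

apply_moves(dp=[[0, 0, 0.025], [0, 0, 0.015], [0, 0, 0.01], [0, 0, 0], [0, 0, 0], [0, 0, 0], [0, 0, 0], [0, 0, 0]], twist=[[0, 0, 0], [0, 0, 0], [0, 0, 0], [0, 0, 0], [0, 0, 0], [0, 0, 0], [0, 0, 0], [0, 0, 0]], fingers=[0.25, 0.25, 0.25, 0.25, 0.6, 0.6, 0.6, 0.6], newtons=45)

```text
time: 16.1
position: [0.5552, -0.1112, 0.0139]
tool_rot: [3.078, 0.625, 0.002]
ft_force: [0.5, -0.8, 2.7]
grip_width: 0.547
grip_force: 45.0
```

apply_moves(dp=[[0, 0, -0.02], [0, 0, -0.03], [0, 0, -0.01], [0, 0, 0], [0, 0, 0], [0, 0, 0], [0, 0, 0], [0, 0, 0], [0, 0, 0], [0, 0, 0]], twist=[[0, 0, 0], [0, 0, 0], [0, 0, -0.14], [0, 0, -0.14], [0, 0, -0.14], [0, 0, -0.14], [0, 0, -0.14], [0, 0, -0.14], [0, 0, -0.14], [0, 0, -0.14]], fingers=[0.6, 0.6, 0.6, 0.6, 0.6, 0.6, 0.6, 0.6, 0.6, 0.6])

```text
time: 17.1
position: [0.5539, -0.1106, 0.0726]
tool_rot: [-2.269, -2.171, 0.001]
ft_force: [0.2, -0.1, -3.3]
grip_width: 0.548
grip_force: 45.0
```

apply_moves(dp=[[0, 0, 0], [0, 0, 0], [0, 0, 0], [0, 0, 0], [0, 0.015, 0], [0, 0.015, 0], [0, 0, 0], [0, 0, 0]], twist=[[0, 0, -0.14], [0, 0, -0.14], [0, 0, -0.14], [0, 0, -0.031], [0, 0, 0], [0, 0, 0], [0, 0, 0], [0, 0, 0]], fingers=[0.6, 0.6, 0.6, 0.6, 0.6, 0.6, 0.6, 0.6])

```text
time: 17.9
position: [0.5815, -0.0988, 0.0727]
tool_rot: [-1.735, -2.618, 0.001]
ft_force: [-0.0, 0.5, -1.9]
grip_width: 0.549
grip_force: 45.0
```

```bash
python3 - <<'E'
from h import *
im,C=look('w10');o=seg(im,C)
print(jig([.5307,.0226],np.radians(113.1),ctrl.get_state()['position'][:2]))
for n in('blue','plate'):
  if n in o: print(n,jig([.5307,.0226],np.radians(113.1),o[n]).round(4).tolist())
E
```

```text
t 17.9 p [ 0.5815 -0.0988  0.0727] xyaw 112.94 zax [-0.001  0.    -1.   ] q7 0.321 F [-0.   0.5 -1.9] w 0.549
yel 11382 px [199  27] [313 214] c [ 0.5585 -0.0405] size [0.0698 0.119 ] long dir 112.7
red 631 px [238 155] [272 177] c [ 0.5679 -0.0638] size [0.0232 0.0152] long dir 23.0
plate 2768 px [241  49] [286 180] c [ 0.5616 -0.033 ] size [0.0339 0.0974] long dir 112.8
[[-0.13187518  0.00127784]]
plate [[-0.0144, 0.0101], [-0.1119, 0.0106], [-0.112, -0.0233], [-0.0146, -0.0238]]
```

View pics/w10.png

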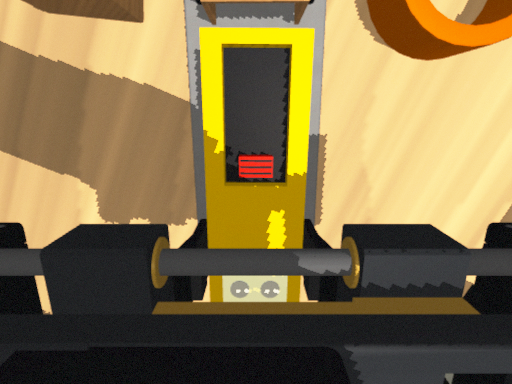

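The lamp is held straight, switch end forward at (257,30), nub still off at (255,167). It is centred on the plate (columns 188–325) and on the sleeve walls (207, 302) to within about 1 mm. I'll lower it and insert gently.

apply_moves(dp=[[0, 0.0007, 0.025], [0, 0, 0.02], [0, 0, 0.012], [0.01, 0, 0], [0.01, 0, 0], [0, 0, 0]], twist=[[0, 0, -0.002], [0, 0, 0], [0, 0, 0], [0, 0, 0], [0, 0, 0], [0, 0, 0]], fingers=[0.6, 0.6, 0.6, 0.6, 0.6, 0.6])

```text
time: 18.55
position: [0.5744, -0.0776, 0.0166]
tool_rot: [-1.728, -2.623, -0.001]
ft_force: [0.1, 0.3, -2.0]
grip_width: 0.542
grip_force: 45.0
```

apply_moves(dp=[[0.008, 0, 0], [0.008, 0, 0], [0, 0, 0]], twist=[[0, 0, 0], [0, 0, 0], [0, 0, 0]], fingers=[0.6, 0.6, 0.6])

```text
time: 18.85
position: [0.5682, -0.0638, 0.0163]
tool_rot: [-1.729, -2.622, -0.001]
ft_force: [0.1, 0.5, -1.4]
grip_width: 0.55
grip_force: 45.0
```

```bash
python3 - <<'E'
from h import *
im,C=look('w11');o=seg(im,C)
print(jig([.5307,.0226],np.radians(113.1),ctrl.get_state()['position'][:2]))
for n in('blue','yel'):
  if n in o: print(n,jig([.5307,.0226],np.radians(113.1),o[n]).round(4).tolist())
E
```

```text
t 18.85 p [ 0.5682 -0.0638  0.0163] xyaw 113.2 zax [-0.     0.001 -1.   ] q7 0.233 F [ 0.1  0.5 -1.4] w 0.55
yel 8723 px [200  56] [312 214] c [ 0.5456 -0.0079] size [0.0495 0.073 ] long dir 113.2
red 654 px [238 155] [272 177] c [ 0.5502 -0.0193] size [0.0166 0.0108] long dir 23.2
plate 3857 px [233  57] [286 181] c [ 0.5447 -0.0006] size [0.0302 0.0701] long dir 113.0
blue 2678 px [173  13] [331  29] c [0.5256 0.0353] size [0.0622 0.0056] long dir 23.2
[[-0.09516438 -0.00049317]]
blue [[0.0164, 0.0308], [0.0108, 0.0308], [0.0109, -0.0314], [0.0166, -0.0314]]
yel [[0.0025, 0.0231], [-0.0704, 0.023], [-0.0704, -0.0265], [0.0026, -0.0265]]
```

apply_moves(dp=[[0.01, 0, 0], [0.01, 0, 0], [0.01, 0, 0], [0.01, 0, 0], [0, 0, 0]], twist=[[0, 0, 0], [0, 0, 0], [0, 0, 0], [0, 0, 0], [0, 0, 0]], fingers=[0.6, 0.6, 0.6, 0.6, 0.6])

```text
time: 19.4
position: [0.5521, -0.0264, 0.0161]
tool_rot: [-1.727, -2.623, -0.0]
ft_force: [0.1, 0.9, -1.9]
grip_width: 0.549
grip_force: 45.0
```

apply_moves(dp=[[0.008, 0, 0], [0.007, 0, 0], [0.004, 0, 0], [0, 0, 0]], twist=[[0, 0, 0], [0, 0, 0], [0, 0, 0], [0, 0, 0]], fingers=[0.6, 0.6, 0.6, 0.6])

```text
time: 19.8
position: [0.5452, -0.0105, 0.016]
tool_rot: [-1.73, -2.622, -0.0]
ft_force: [-0.4, -0.5, -2.5]
grip_width: 0.548
grip_force: 45.0
```

apply_moves(dp=[[0.002, 0, 0], [0.002, 0, 0], [0, 0, 0]], twist=[[0, 0, 0], [0, 0, 0], [0, 0, 0]], fingers=[0.6, 0.6, 0.6])

```text
time: 20.1
position: [0.5439, -0.0075, 0.016]
tool_rot: [-1.732, -2.621, 0.0]
ft_force: [0.6, -0.2, -2.0]
grip_width: 0.548
grip_force: 45.0
```

apply_moves(dp=[[0.0015, 0, 0], [0.0015, 0, 0], [0, 0, 0]], twist=[[0, 0, 0], [0, 0, 0], [0, 0, 0]], fingers=[0.6, 0.6, 0.6])

```text
time: 20.4
position: [0.5427, -0.0049, 0.0161]
tool_rot: [1.732, 2.621, -0.0]
ft_force: [-0.3, 0.1, -1.8]
grip_width: 0.553
grip_force: 45.0
```

apply_moves(dp=[[0.0015, 0, 0], [0.0015, 0, 0], [0, 0, 0]], twist=[[0, 0, 0], [0, 0, 0], [0, 0, 0]], fingers=[0.6, 0.6, 0.6])

```text
time: 20.7
position: [0.5427, -0.0048, 0.0164]
tool_rot: [1.731, 2.617, -0.003]
ft_force: [1.5, -5.6, -2.2]
grip_width: 0.548
grip_force: 45.0
```

It is against the closed end. I'll set it down, release and lift.

apply_moves(dp=[[-0.001, 0, 0.0015], [0, 0, 0.001], [0, 0, 0], [0, 0, 0], [0, 0, 0], [0, 0, -0.03], [0, 0, -0.04], [-0.02, 0, -0.04], [-0.03, 0, -0.04], [0, 0, 0]], twist=[[0, 0, 0], [0, 0, 0], [0, 0, 0], [0, 0, 0], [0, 0, 0], [0, 0, 0], [0, 0, 0], [0, 0, 0], [0, 0, 0], [0, 0, 0]], fingers=[0.6, 0.6, 0.25, 0.25, 0.25, 0.25, 0.25, 0.25, 0.25, 0.25])

```text
time: 21.7
position: [0.5663, -0.0532, 0.1694]
tool_rot: [1.733, 2.608, 0.005]
ft_force: [1.4, 0.3, 0.1]
grip_width: 0.75
grip_force: 0.0
```

```bash
python3 - <<'E'
from h import *
im,C=look('w12');o=seg(im,C)
for n in('blue','yel'):
  if n in o: print(n,jig([.5307,.0226],np.radians(113.1),o[n]).round(4).tolist())
E
```

```text
t 21.7 p [ 0.5663 -0.0532  0.1694] xyaw 112.79 zax [ 0.011 -0.004 -1.   ] q7 0.311 F [1.4 0.3 0.1] w 0.75
yel 2378 px [225  97] [276 179] c [ 0.5469 -0.0118] size [0.049  0.0803] long dir 112.8
plate 2265 px [205  99] [288 187] c [ 0.5462 -0.0223] size [0.0908 0.098 ] long dir 113.2
blue 414 px [215  81] [283  86] c [0.5256 0.0351] size [0.0621 0.0043] long dir 22.8
blue [[0.0158, 0.0308], [0.0115, 0.0309], [0.0112, -0.0313], [0.0155, -0.0313]]
yel [[0.0022, 0.0229], [-0.0781, 0.0233], [-0.0783, -0.0258], [0.002, -0.0261]]
```

View pics/w12.png

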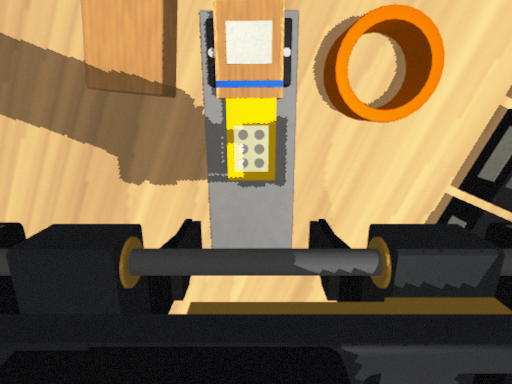

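The lamp is home and straight, with the lens end sticking out (225–276, 97–180), its end about 78–80 mm from the mouth. The switch is covered, nothing else has moved, and the gripper is clear.

```bash
python3 -c "
from bench import ctrl
print(ctrl.close_job())"
```

```text
the job is handed in; nothing more can be done
None
```

The job is handed in: the switch is slid fully off, the light is turned end for end and pushed home in the sleeve switch end first, and nothing else on the bench was touched (about 22 s of the 72 s used; no verdict was returned).

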